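# Return the reagent bottles to their colour-coded spill saucers

### The arm

A 6-joint arm with a two-finger parallel gripper is mounted at the origin on the work surface. World frame = base frame: x ahead of the robot, y to its left, z up, the work surface at z = 0. Lengths are in m, angles in rad, forces in N, time in s.
With the tool pointing down it reaches from about 0.3 to 0.775 m from the base axis. Payload 14.6 kg.
Tool frame: the origin (TCP) lies midway between the tips of the shut fingers; the grasp point (between the pads) lies 19 mm behind it (manip.tcp_to_grasp is the z of the grasp point in the tool frame, in m); z points along the fingers, y is the line along which they close (so a half turn about z gives the same grasp; the last joint's range is limited). The gripper opens to 85 mm and grips with 20 to 120 N. Pads are 22 mm wide; open, the fingers measure 114 mm over their backs; the gripper's body (76 mm by 85 mm) begins 54 mm behind the grasp point. The pads swing forward as they close: fully open they stand 13 mm farther back than shut.
Start: joints at [1.039, 0.3, 1.521, -0, 1.321, -0.067], TCP at [0.247, 0.492, 0.231] pointing down, gripper open.
Joint ranges: [-3.03, 3.03], [-0.79, 2.21], [0.23, 2.52], [-1.04, 4.18], [0, 3.07], [-2.55, 2.55]. Speed limits (rad/s): [2.22, 2.22, 2.57, 3.14, 3.14, 3.14].

### API

Orientations are given as a unit quaternion [x, y, z, w].
In Python, from bench import readout, optics, workorder, finder, manip gives the robot as it stands.
- The arm moves only by the tool drive_tool, never from a script. Its argument "deltas" is a list that holds one entry, the list of rows, each a list of 5 numbers: the shift along the tool's x, y, z in mm, then the turn about the tool's z in rad, then the closure, from 0 (fully open) to 1 (shut). A call has exactly 8 rows; each row is the pose to reach, as a shift and turn from the pose commanded when the call began, along the tool's axes at that moment; what a row does not reach only later rows make up. A row lasts 1/12 s, in which the tool goes at most 41.7 mm and 7.16 degrees, less where a joint would pass 70% of its speed; a pose out of reach is approached as far as the arm can. A call with a gripper value outside its range is refused whole. The fingers move at their own pace and stop on an object; "grip_force" is the grip in N (left out, the last holds). Time passes only in rows, so rows that repeat a pose let the fingers close, or fill a call up. It gives the time, the measured TCP pose, the force, the opening and the grip force at its end, in the units of the state.
- readout.sense(): the state, without advancing time (a new reading comes with each control period).
- optics.snapshot(name): name is "side" or "top"; returns a dict with "image" (420x560x3 uint8, red, green, blue), "camera_matrix" (3x3 intrinsics, pixels), "extrinsics" (4x4, takes a point from world to camera coordinates). Camera axes: x right, y up, looking along -z (the intrinsics and any distortion apply to the point x, -y, -z); pixel columns grow to the right and rows downward; lengths in m; the calibration is good to about 2 mm. A picture is of the moment at which its call begins. There is no depth.
- workorder.job_done(): hands the job in; it is judged then, once.
Trained networks look in the newest picture that a camera, given by its name, has taken for a name from the list of things; names that differ only in an ending like _2 or _b are one class to them, and where a whole thing is asked for, a point or a joint stands for the part that bears it (a point fixed in the world has none). Each returns a list of dicts, best first, with "p" (0 to 1); they miss things now and then, are a little off and sometimes report something else, mostly with a low value. They report only what shows in the picture. A call takes as long as a camera call. They do not tell look-alikes from the thing itself.
- finder.look_for(camera, name): "uv" ([column, row] in pixels, amid what is visible of it).
The state is a dict: "clock": time; "q": joint angles; "qd": joint speeds; "tau": joint torques, N m; "tcp_pos": TCP position; "tcp_rot": TCP orientation; "wrist_force": force on the tool from outside, world axes, zero at the start; "torque": the same for the moment, N m; "opening": opening from 0.0 (shut) to 1.0 (fully open); "grip_force": force on a finger pad.
Only numpy, scipy, OpenCV 4.12 (cv2) and the standard library are available. Lean on these libraries where they do the work, as an engineer would, in place of code of your own. Each camera call takes 0.05 s, during which the arm holds its last target. There are 200 camera calls.

### The job

Tidy the reagent bottles on the lab bench: stand each of the four amber bottles (red, yellow, blue and green cap) upright and flat in the spill saucer of its own cap's colour. Two of them were left in a wrong saucer, so clear a saucer before you need it. They are glass: set them down gently, let none fall over, and leave the flask and the white mortar where they are.

Things in the scene. Friction and masses are not known exactly. Their poses are not given: they have to be found in the camera images.
- bottle_red_mid (a point): Loose amber bottle with white label and red screw cap, 0.14 to 0.28 kg. Point: on its axis, half-way up, 54 mm above the underside. 108 mm tall; body 48 mm in diameter up to 60 mm above the underside, shoulder sloping in to a 25 mm neck at 72 mm; rigid cap, 30 mm in diameter, from 80 to 108 mm above the underside (26 to 54 mm above this point). z: its axis, up when it stands; yaw means nothing.
- bottle_yellow_mid (a point): Loose amber bottle with white label and yellow screw cap, 0.14 to 0.28 kg. Point: on its axis, half-way up, 54 mm above the underside. 108 mm tall; body 48 mm in diameter up to 60 mm above the underside, shoulder sloping in to a 25 mm neck at 72 mm; rigid cap, 30 mm in diameter, from 80 to 108 mm above the underside (26 to 54 mm above this point). z: its axis, up when it stands; yaw means nothing.
- bottle_blue_mid (a point): Loose amber bottle with white label and blue screw cap, 0.14 to 0.28 kg. Point: on its axis, half-way up, 54 mm above the underside. 108 mm tall; body 48 mm in diameter up to 60 mm above the underside, shoulder sloping in to a 25 mm neck at 72 mm; rigid cap, 30 mm in diameter, from 80 to 108 mm above the underside (26 to 54 mm above this point). z: its axis, up when it stands; yaw means nothing.
- bottle_green_mid (a point): Loose amber bottle with white label and green screw cap, 0.14 to 0.28 kg. Point: on its axis, half-way up, 54 mm above the underside. 108 mm tall; body 48 mm in diameter up to 60 mm above the underside, shoulder sloping in to a 25 mm neck at 72 mm; rigid cap, 30 mm in diameter, from 80 to 108 mm above the underside (26 to 54 mm above this point). z: its axis, up when it stands; yaw means nothing.
- saucer_red: Red spill saucer: round shallow plastic dish fixed to the bench. Origin: centre of its underside, on the bench top (z = 0); z up. 80 mm outer diameter, rim 10 mm high and 5 mm thick (70 mm clear inside), flat floor 4 mm above the bench: a bottle has 11 mm of play all round. Another bottle may stand in it at the start.
- saucer_yellow: Yellow spill saucer: round shallow plastic dish fixed to the bench. Origin: centre of its underside, on the bench top (z = 0); z up. 80 mm outer diameter, rim 10 mm high and 5 mm thick (70 mm clear inside), flat floor 4 mm above the bench: a bottle has 11 mm of play all round. Another bottle may stand in it at the start.
- saucer_blue: Blue spill saucer: round shallow plastic dish fixed to the bench. Origin: centre of its underside, on the bench top (z = 0); z up. 80 mm outer diameter, rim 10 mm high and 5 mm thick (70 mm clear inside), flat floor 4 mm above the bench: a bottle has 11 mm of play all round. Another bottle may stand in it at the start.
- saucer_green: Green spill saucer: round shallow plastic dish fixed to the bench. Origin: centre of its underside, on the bench top (z = 0); z up. 80 mm outer diameter, rim 10 mm high and 5 mm thick (70 mm clear inside), flat floor 4 mm above the bench: a bottle has 11 mm of play all round. Another bottle may stand in it at the start.
- flask_mid (a point): Bystander: loose clear-glass volumetric flask with a white stopper, standing on the bench, 118 mm tall, bulb 54 mm in diameter (widest 24 mm above the bench), neck 15 mm in diameter. Point on its axis, half-way up. Not to be moved.
- mortar_mid (a point): Bystander: loose white ceramic mortar bowl, empty, 45 mm tall, 76 mm across the rim. Point on its axis, half-way up. Not to be moved.
Things that resemble listed ones, but are neither listed nor needed, are in the scene too. What is shaped like the part that bears bottle_blue_mid but black or purple is not meant.

How it is judged:
By the outcome, as a careful person would: the job done as asked, in the order asked, and still so for the second after the job is handed in, with the robot touching nothing.
It also fails if it takes over 112 s, if anything falls off the work surface, if the arm or the gripper's body presses on something with over 40 N, if the wrist force passes 120 N, or if a joint passes its speed limit or range.

## Working session

There is one attempt and no reset: what is moved stays moved. The work goes in short steps, Python scripts to look and compute and a tool call to move; the robot and the scene stay as the last step left them, time stands still between calls to the robot, and variables do not carry over. Pictures are saved under pics/ and viewed, at most 14 in all, crops included, and the job is handed in when it is done.

Besides the shell and the picture viewer there is one more tool, called after "Emit:" by a JSON object that holds its "name" and its "arguments". drive_tool: Moves the arm, as the interface text tells. Its arguments: {"type":"object","properties":{"deltas":{"type":"array"},"grip_force":{"type":"number"}},"required":["deltas"]}

```bash
mkdir -p pics; ls; cat > h.py <<'E'
import numpy as np, cv2
from bench import readout, optics, workorder, finder, manip
def snap(n,f):
    s=optics.snapshot(n); cv2.imwrite('pics/'+f,s['image'][:,:,::-1]); return s
def ray(s,uv):
    K=np.array(s['camera_matrix']);E=np.array(s['extrinsics'])
    d=np.linalg.inv(K)@[uv[0],uv[1],1]; d=np.array([d[0],-d[1],-d[2]])
    R,t=E[:3,:3],E[:3,3]
    return -R.T@t, R.T@d
def atz(s,uv,z):
    o,d=ray(s,uv); return o+d*(z-o[2])/d[2]
E
python3 - <<'E'
from h import *
for n in('top','side'):
    s=snap(n,n+'0.png'); print(n,ray(s,(280,210)),list(s.keys()))
    for k in ['red','yellow','blue','green']:
        for nm,z in(('bottle_%s_mid'%k,.054),('saucer_'+k,.005)):
            print(nm,[(np.round(d['uv']).tolist(),round(d['p'],2),np.round(atz(s,d['uv'],z)[:2],3).tolist()) for d in finder.look_for(n,nm)][:4])
print(readout.sense()); print(manip.tcp_to_grasp)
E
```

```text
pics
top (array([0.50456936, 0.05359779, 0.97162122]), array([ 0.0915381 ,  0.00966717, -0.99595437])) ['image', 'camera_matrix', 'extrinsics']
bottle_red_mid [([412.0, 288.0], 0.6, [0.416, -0.222]), ([440.0, 192.0], 0.55, [0.626, -0.295]), ([356.0, 280.0], 0.19, [0.435, -0.101])]
saucer_red [([278.0, 206.0], 0.74, [0.604, 0.067])]
bottle_yellow_mid [([354.0, 282.0], 0.92, [0.43, -0.098]), ([356.0, 219.0], 0.49, [0.568, -0.106])]
saucer_yellow [([359.0, 221.0], 0.72, [0.566, -0.12]), ([202.0, 288.0], 0.52, [0.417, 0.244])]
bottle_blue_mid [([178.0, 193.0], 0.76, [0.63, 0.288]), ([201.0, 144.0], 0.61, [0.739, 0.238]), ([128.0, 188.0], 0.56, [0.641, 0.399]), ([356.0, 279.0], 0.55, [0.436, -0.102])]
saucer_blue [([428.0, 200.0], 0.68, [0.613, -0.283])]
bottle_green_mid [([412.0, 284.0], 0.57, [0.423, -0.224])]
saucer_green [([190.0, 200.0], 0.91, [0.618, 0.273]), ([358.0, 281.0], 0.37, [0.429, -0.114])]
side (array([ 0.44390973, -0.74112501,  0.84560934]), array([ 0.10901872,  0.70904585, -0.69708482])) ['image', 'camera_matrix', 'extrinsics']
bottle_red_mid [([342.0, 335.0], 0.81, [0.6
[... 532 characters left out ...]
 0.9, 'q': array([ 1.03938404e+00,  2.99868655e-01,  1.52096992e+00,  1.48449355e-05,
        1.32070816e+00, -6.66062844e-02]), 'qd': array([-8.59173433e-04, -1.20980216e-03, -5.53416102e-04, -4.37496808e-05,
       -2.00952088e-03,  2.07982771e-03]), 'tau': array([ 3.94099816e-04, -5.43337154e+01, -3.61997581e+01,  4.67202383e-06,
        2.97617398e-04, -5.32086426e-05]), 'tcp_pos': array([0.24653982, 0.49164857, 0.23131052]), 'tcp_rot': array([ 2.30318374e-01,  9.73115330e-01,  2.40588912e-05, -1.09338769e-07]), 'wrist_force': array([-0.70093312, -0.69827011,  0.07631549]), 'torque': array([-0.00334469,  0.01395204,  0.03792667]), 'grip_force': 0.0, 'opening': 1.0004161217272323}
-0.0187
```

View pics/top0.png

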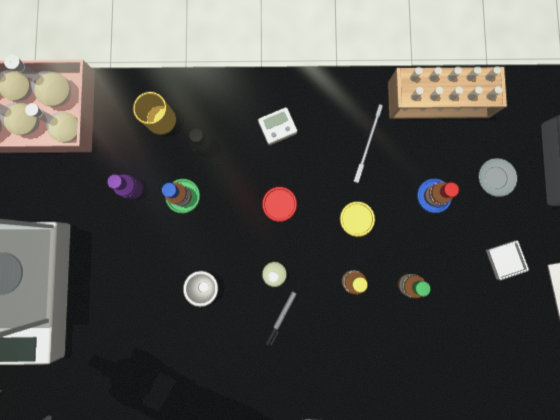

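View pics/side0.png

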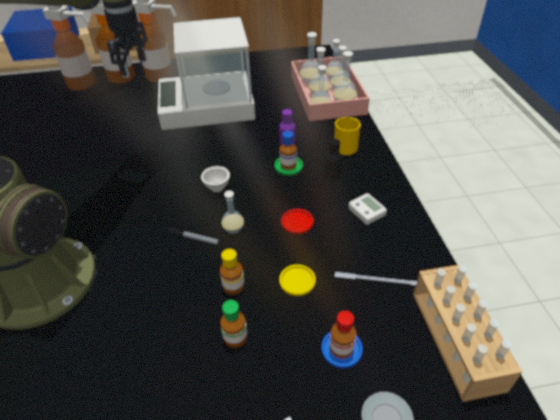

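Top: the blue-capped bottle is in the green saucer (183,196) and the red-capped one in the blue saucer (435,196). The red (280,204) and yellow (358,219) saucers are empty. The yellow bottle (354,283) and green bottle (412,287) stand on the bench. Bystanders are the flask (274,273), the mortar (201,289) and a purple look-alike (125,186). The side view agrees. Next I refine by colour.

```bash
cat >> h.py <<'E'
HUE={'red':0,'yellow':29,'blue':112,'green':65}
def blobs(img,k,minA=25):
    h=cv2.cvtColor(img,cv2.COLOR_RGB2HSV).astype(int)
    dh=np.abs((h[...,0]-HUE[k]+90)%180-90)
    m=((dh<9)&(h[...,1]>170)&(h[...,2]>75)).astype(np.uint8)
    n,l,st,c=cv2.connectedComponentsWithStats(m)
    return [(np.round(c[i],1).tolist(),st[i].tolist()) for i in range(1,n) if st[i,4]>=minA]
def tri(rs):
    A=np.zeros((3,3));b=np.zeros(3)
    for o,d in rs:
        d=d/np.linalg.norm(d);P=np.eye(3)-np.outer(d,d);A+=P;b+=P@o
    x=np.linalg.solve(A,b); return x
def togo(xyz):
    "tool-axis mm from current measured tcp to target xyz (m)"
    from scipy.spatial.transform import Rotation as R
    s=readout.sense(); return np.round(1000*R.from_quat(s['tcp_rot']).inv().apply(np.array(xyz)-s['tcp_pos']),1)
E
python3 - <<'E'
from h import *
for n in('top','side'):
    s=optics.snapshot(n)
    for k in HUE:
        print(n,k,*[(c,st,np.round(atz(s,c,.007)[:2],3).tolist(),np.round(atz(s,c,.098)[:2],3).tolist()) for c,st in blobs(s['image'],k)],sep='\n  ')
E
```

```text
top
  red
  ([449.6, 189.6], [441, 182, 18, 15, 197], [0.637, -0.335], [0.625, -0.298])
  ([279.4, 203.4], [263, 187, 34, 35, 205], [0.609, 0.064], [0.599, 0.063])
top
  yellow
top
  blue
  ([428.9, 196.2], [419, 179, 31, 34, 245], [0.622, -0.286], [0.611, -0.254])
top
  green
side
  red
  ([296.8, 220.5], [280, 208, 34, 26, 706], [0.61, 0.066], [0.592, -0.022])
  ([344.7, 320.5], [336, 310, 19, 23, 345], [0.649, -0.238], [0.627, -0.293])
side
  yellow
  ([347.2, 134.0], [334, 117, 27, 38, 823], [0.839, 0.404], [0.796, 0.28])
  ([228.9, 257.5], [221, 248, 17, 21, 279], [0.43, -0.021], [0.431, -0.1])
  ([297.1, 279.2], [278, 263, 39, 33, 996], [0.574, -0.115], [0.56, -0.183])
side
  blue
  ([526.7, 41.5], [478, 0, 82, 112, 6018], [1.739, 0.886], [1.599, 0.71])
  ([18.1, 40.6], [3, 13, 39, 47, 801], [-0.324, 1.333], [-0.24, 1.108])
  ([72.1, 21.5], [70, 18, 5, 10, 25], [-0.129, 1.493], [-0.066, 1.251])
  ([287.3, 136.9], [283, 132, 10, 12, 98], [0.654, 0.426], [0.631, 0.3])
  ([341.2, 353.8], [321, 332, 43, 37, 617], [0.622, -0.309], [0.603, -0.356])
side
  green
  ([287.9, 167.5], [274, 158, 29, 17, 201], [0.628, 0.279], [0.608, 0.168])
  ([230.3, 308.5], [222, 299, 17, 21, 276], [0.419, -0.163], [0.422, -0.225])
```

```bash
python3 - <<'E'
from h import *
im={n:cv2.imread('pics/%s0.png'%n)[:,:,::-1] for n in('top','side')}
S={n:optics.snapshot(n) for n in im}
HU={'red':(0,12),'yellow':(29,12),'blue':(112,14),'green':(65,20)}
W={'cap':{'top':{'red':(436,175,26,30),'yellow':(350,275,20,20),'blue':(158,178,22,22),'green':(414,280,20,20)},'side':{'red':(330,305,30,32),'yellow':(215,243,28,30),'blue':(278,128,20,20),'green':(216,295,28,30)}},
 'sau':{'top':{'red':(258,182,45,45),'yellow':(335,195,45,45),'blue':(413,174,45,45),'green':(160,174,45,45)},'side':{'red':(275,200,45,40),'yellow':(272,258,50,45),'blue':(315,325,55,50),'green':(270,152,38,28)}}}
for t in W:
  for k in HU:
    rs=[];o=[]
    for n in im:
      x,y,w,h=W[t][n][k];c=cv2.cvtColor(np.ascontiguousarray(im[n][y:y+h,x:x+w]),cv2.COLOR_RGB2HSV).astype(int)
      m=(np.abs((c[...,0]-HU[k][0]+90)%180-90)<HU[k][1])&(c[...,1]>100)&(c[...,2]>50)
      v,u=np.nonzero(m); bb=[u.min()+x,u.max()+x,v.min()+y,v.max()+y]
      ce=(np.mean(bb[:2]),np.mean(bb[2:])) if t=='sau' else (u.mean()+x,v.mean()+y)
      o+=[[int(b) for b in bb],len(u),np.round(atz(S[n],ce,.009 if t=='sau' else .096)[:2],3).tolist()]; rs.append(ray(S[n],ce))
    print(t,k,np.round(tri(rs),3),*o)
for p in ((.626,-.296,.29),(.626,-.296,.082)): print(togo(p))
E
```

```text
cap red [ 0.625 -0.296  0.102] [436, 459, 181, 202] 283 [0.624, -0.298] [330, 356, 309, 334] 398 [0.627, -0.292]
cap yellow [ 0.43  -0.1    0.099] [351, 367, 276, 294] 221 [0.429, -0.101] [220, 237, 247, 268] 325 [0.432, -0.098]
cap blue [0.63  0.296 0.1  ] [161, 178, 182, 197] 211 [0.631, 0.297] [282, 293, 130, 144] 150 [0.632, 0.302]
cap green [ 0.421 -0.229  0.102] [414, 430, 281, 296] 216 [0.419, -0.231] [221, 239, 299, 320] 324 [0.422, -0.225]
sau red [ 0.61   0.064 -0.   ] [262, 297, 186, 221] 1030 [0.608, 0.064] [280, 314, 207, 239] 801 [0.608, 0.055]
sau yellow [ 0.575 -0.115  0.014] [339, 375, 201, 236] 1033 [0.572, -0.116] [278, 320, 258, 296] 1115 [0.579, -0.111]
sau blue [ 0.625 -0.299  0.003] [417, 451, 178, 213] 494 [0.624, -0.297] [320, 363, 332, 368] 749 [0.624, -0.303]
sau green [0.63  0.29  0.003] [166, 200, 178, 213] 482 [0.629, 0.289] [273, 303, 157, 175] 297 [0.629, 0.283]
[-692.2 -534.   -58.7]
[-692.2 -534.   149.3]
```

Emit:
{"name": "drive_tool", "arguments": {"deltas": [[[-10,-8,-20,0,0],[-35,-27,-45,0,0],[-65,-50,-59,0,0],[-98,-75,-59,0,0],[-131,-101,-59,0,0],[-164,-126,-59,0,0],[-197,-152,-59,0,0],[-230,-178,-59,0,0]]], "grip_force": 50}}

```text
clock: 1.77
tcp_pos: [0.3723, 0.2283, 0.2905]
tcp_rot: [0.23, 0.973, 0.0, 0.0]
wrist_force: [1.7, 1.0, 0.9]
opening: 0.999
grip_force: 0.0
```

Emit:
{"name": "drive_tool", "arguments": {"deltas": [[[-33,-25,0,0,0],[-66,-51,0,0,0],[-99,-76,0,0,0],[-132,-102,0,0,0],[-165,-127,0,0,0],[-198,-153,0,0,0],[-231,-178,0,0,0],[-264,-204,0,0,0]]]}}

```text
clock: 2.43
tcp_pos: [0.5168, -0.0722, 0.2904]
tcp_rot: [0.23, 0.973, 0.0, 0.0]
wrist_force: [1.4, 1.5, 1.4]
opening: 0.998
grip_force: 0.0
```

Emit:
{"name": "drive_tool", "arguments": {"deltas": [[[-33,-25,0,0,0],[-66,-51,0,0,0],[-99,-76,0,0,0],[-132,-102,0,0,0],[-160,-123,0,0,0],[-180,-139,0,0,0],[-192,-148,0,0,0],[-198,-152,0,0,0]]]}}

```text
clock: 3.1
tcp_pos: [0.6254, -0.2967, 0.2891]
tcp_rot: [0.231, 0.973, 0.0, -0.001]
wrist_force: [-0.2, 0.9, 0.3]
opening: 1.0
grip_force: 0.0
```

```bash
python3 -c "
from h import *
print(togo((.625,-.296,.082)),readout.sense()['q'])"
```

```text
[  0.4   0.5 207.1] [-4.95825622e-01  6.11293903e-01  9.45548046e-01 -1.50034745e-04
  1.58596137e+00 -1.60012037e+00]
```

Emit:
{"name": "drive_tool", "arguments": {"deltas": [[[0,0,15,0,0],[0,0,45,0,0],[0,0,80,0,0],[0,0,115,0,0],[0,0,150,0,0],[0,0,180,0,0],[0,0,202,0,0.2],[0,0,212,0,0.3]]]}}

```text
clock: 3.77
tcp_pos: [0.624, -0.2933, 0.0748]
tcp_rot: [0.23, 0.973, 0.001, -0.002]
wrist_force: [-0.1, -0.0, -0.7]
opening: 0.75
grip_force: 0.0
```

Emit:
{"name": "drive_tool", "arguments": {"deltas": [[[0,0,0,0,0.4],[0,0,0,0,0.48],[0,0,0,0,0.55],[0,0,0,0,0.6],[0,0,0,0,0.65],[0,0,0,0,0.7],[0,0,0,0,0.8],[0,0,0,0,1]]]}}

```text
clock: 4.43
tcp_pos: [0.6257, -0.2952, 0.0801]
tcp_rot: [0.23, 0.973, -0.0, 0.001]
wrist_force: [-0.9, -0.4, 7.7]
opening: 0.338
grip_force: 49.2
```

Emit:
{"name": "drive_tool", "arguments": {"deltas": [[[0,0,0,0,1],[0,0,0,0,1],[0,0,-3,0,1],[0,0,-8,0,1],[0,0,-15,0,1],[0,0,-22,0,1],[0,0,-27,0,1],[0,0,-30,0,1]]]}}

```text
clock: 5.1
tcp_pos: [0.6255, -0.2948, 0.1095]
tcp_rot: [0.23, 0.973, -0.0, 0.001]
wrist_force: [0.5, 1.0, -2.0]
opening: 0.341
grip_force: 49.4
```

```bash
python3 -c "
from h import *
s=snap('side','side1.png')
cv2.imwrite('pics/s1.png',cv2.resize(cv2.imread('pics/side1.png')[180:400,180:460],None,fx=2,fy=2))
print(togo((.608,.064,.24)))"
```

```text
[ 176.3  312.9 -130.5]
```

View pics/s1.png

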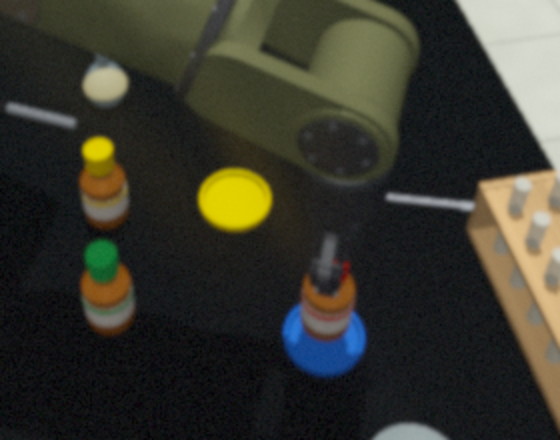

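The red bottle is lifted upright out of the blue saucer (crop 325,300). I carry it to the red saucer.

Emit:
{"name": "drive_tool", "arguments": {"deltas": [[[3,5,-15,0,1],[9,16,-35,0,1],[18,32,-50,0,1],[30,53,-58,0,1],[43,76,-60,0,1],[56,100,-60,0,1],[69,123,-60,0,1],[82,146,-60,0,1]]]}}

```text
clock: 5.82
tcp_pos: [0.617, -0.1257, 0.1692]
tcp_rot: [0.23, 0.973, 0.0, 0.0]
wrist_force: [0.2, 0.2, -2.3]
opening: 0.332
grip_force: 49.6
```

Emit:
{"name": "drive_tool", "arguments": {"deltas": [[[13,23,0,0,1],[26,46,0,0,1],[39,69,0,0,1],[52,93,0,0,1],[65,116,0,0,1],[78,139,0,0,1],[88,157,0,0,1],[94,167,0,0,1]]]}}

```text
clock: 6.48
tcp_pos: [0.6078, 0.0666, 0.1692]
tcp_rot: [0.229, 0.973, 0.0, 0.0]
wrist_force: [-1.0, -0.6, -2.9]
opening: 0.338
grip_force: 49.5
```

Emit:
{"name": "drive_tool", "arguments": {"deltas": [[[0,0,5,0,1],[0,0,15,0,1],[0,0,30,0,1],[0,0,45,0,1],[0,0,57,0,1],[0,0,65,0,1],[0,0,70,0,1],[0,0,72,0,1]]]}}

```text
clock: 7.15
tcp_pos: [0.608, 0.0636, 0.0955]
tcp_rot: [0.231, 0.973, -0.0, -0.0]
wrist_force: [0.4, 0.8, -1.9]
opening: 0.332
grip_force: 49.6
```

```bash
python3 -c "
from h import *
s=snap('side','side2.png')
cv2.imwrite('pics/s2.png',cv2.resize(cv2.imread('pics/side2.png')[120:340,180:460],None,fx=2,fy=2))
print(togo((.608,.064,.081)))"
```

```text
[ 0.2  0.2 14.7]
```

View pics/s2.png

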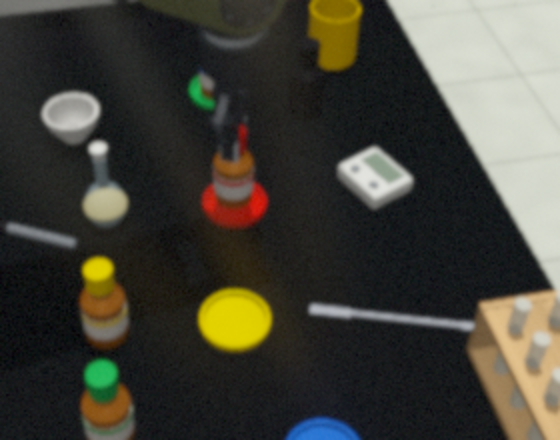

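The red bottle hangs over the middle of the red saucer (crop 235,190). I lower it slowly.

Emit:
{"name": "drive_tool", "arguments": {"deltas": [[[0,0,3,0,1],[0,0,6,0,1],[0,0,8,0,1],[0,0,10,0,1],[0,0,11,0,1],[0,0,12,0,1],[0,0,13,0,1],[0,0,13.5,0,1]]]}}

```text
clock: 7.87
tcp_pos: [0.6082, 0.064, 0.0828]
tcp_rot: [0.23, 0.973, -0.0, 0.0]
wrist_force: [-0.4, 0.5, -2.1]
opening: 0.339
grip_force: 49.6
```

Emit:
{"name": "drive_tool", "arguments": {"deltas": [[[0,0,0.5,0,1],[0,0,1,0,1],[0,0,1.5,0,1],[0,0,2,0,1],[0,0,2.3,0,1],[0,0,2.6,0,1],[0,0,2.6,0,1],[0,0,2.6,0,1]]]}}

```text
clock: 8.53
tcp_pos: [0.6082, 0.064, 0.0802]
tcp_rot: [0.23, 0.973, 0.0, 0.0]
wrist_force: [0.2, 0.2, -1.4]
opening: 0.336
grip_force: 49.6
```

Emit:
{"name": "drive_tool", "arguments": {"deltas": [[[0,0,0.5,0,1],[0,0,1,0,1],[0,0,1.2,0,1],[0,0,1.5,0,1],[0,0,1.5,0,1],[0,0,1.5,0,1],[0,0,1.5,0,1],[0,0,1.5,0,1]]]}}

```text
clock: 9.2
tcp_pos: [0.6086, 0.0639, 0.0801]
tcp_rot: [0.23, 0.973, 0.0, 0.001]
wrist_force: [-4.5, -1.9, 9.2]
opening: 0.337
grip_force: 50.8
```

Emit:
{"name": "drive_tool", "arguments": {"deltas": [[[0,0,-1,0,1],[0,0,-1,0,0.6],[0,0,-1,0,0.5],[0,0,-1,0,0.4],[0,0,-1,0,0.3],[0,0,-1,0,0.2],[0,0,-1,0,0.1],[0,0,-1,0,0]]]}}

```text
clock: 9.87
tcp_pos: [0.6082, 0.064, 0.0797]
tcp_rot: [0.23, 0.973, 0.0, 0.0]
wrist_force: [-0.5, 0.3, -0.4]
opening: 0.994
grip_force: 0.0
```

Emit:
{"name": "drive_tool", "arguments": {"deltas": [[[0,0,-5,0,0],[0,0,-20,0,0],[0,0,-45,0,0],[0,0,-75,0,0],[0,0,-105,0,0],[0,0,-130,0,0],[0,0,-145,0,0],[0,0,-150,0,0]]]}}

```text
clock: 10.53
tcp_pos: [0.6088, 0.0641, 0.2331]
tcp_rot: [0.23, 0.973, 0.001, 0.002]
wrist_force: [-0.5, -0.4, 0.2]
opening: 0.996
grip_force: 0.0
```

```bash
python3 -c "
from h import *
s=snap('side','side3.png')
cv2.imwrite('pics/s3.png',cv2.resize(cv2.imread('pics/side3.png')[120:340,180:460],None,fx=2,fy=2))
print(togo((.630,.296,.082)))"
```

```text
[ 85.4 216.6 150.4]
```

View pics/s3.png

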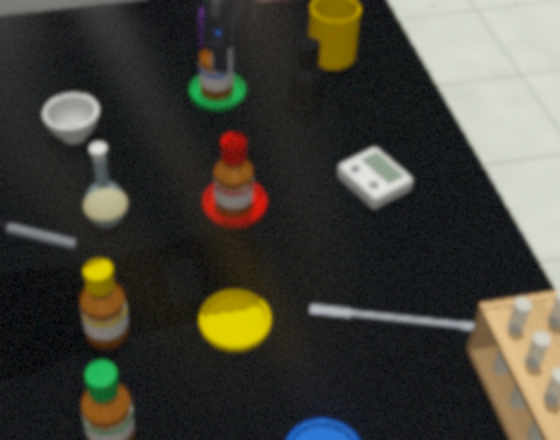

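The red bottle stands upright in the red saucer (crop 235,190). Next is the blue bottle.

Emit:
{"name": "drive_tool", "arguments": {"deltas": [[[4,10,0,0,0],[14,35,0,0,0],[27,69,0,0,0],[40,103,0,0,0],[54,137,0,0,0],[67,171,0,0,0],[79,200,0,0,0],[85,216,0,0,0]]]}}

```text
clock: 11.25
tcp_pos: [0.6277, 0.2995, 0.2271]
tcp_rot: [0.229, 0.973, -0.001, -0.001]
wrist_force: [0.7, -1.8, -0.0]
opening: 0.994
grip_force: 0.0
```

Emit:
{"name": "drive_tool", "arguments": {"deltas": [[[0,0,10,0,0],[0,0,30,0,0],[0,0,60,0,0],[0,0,90,0,0],[0,0,115,0,0],[0,0,135,0,0.1],[0,0,144,0,0.2],[0,0,147,0,0.3]]]}}

```text
clock: 11.92
tcp_pos: [0.6277, 0.2947, 0.0795]
tcp_rot: [0.23, 0.973, -0.001, -0.002]
wrist_force: [1.1, 1.1, 0.3]
opening: 0.699
grip_force: 0.0
```

Emit:
{"name": "drive_tool", "arguments": {"deltas": [[[0,0,0,0,0.4],[0,0,0,0,0.48],[0,0,0,0,0.55],[0,0,0,0,0.6],[0,0,0,0,0.65],[0,0,0,0,0.7],[0,0,0,0,0.8],[0,0,0,0,1]]]}}

```text
clock: 12.58
tcp_pos: [0.6293, 0.2952, 0.0838]
tcp_rot: [0.23, 0.973, 0.0, 0.001]
wrist_force: [-1.7, -1.7, 6.2]
opening: 0.335
grip_force: 49.4
```

Emit:
{"name": "drive_tool", "arguments": {"deltas": [[[0,0,0,0,1],[0,0,0,0,1],[0,0,-3,0,1],[0,0,-8,0,1],[0,0,-15,0,1],[0,0,-22,0,1],[0,0,-27,0,1],[0,0,-30,0,1]]]}}

```text
clock: 13.25
tcp_pos: [0.6293, 0.2953, 0.1139]
tcp_rot: [0.23, 0.973, 0.0, 0.001]
wrist_force: [0.1, 0.8, -2.6]
opening: 0.336
grip_force: 49.4
```

```bash
python3 -c "
from h import *
print(togo((.624,-.299,.24)),readout.sense()['q'][5])"
```

```text
[-261.8 -533.5 -126.4] -0.7198884406696308
```

Emit:
{"name": "drive_tool", "arguments": {"deltas": [[[0,0,-10,0,1],[0,0,-30,0,1],[0,0,-55,0,1],[-3,-7,-80,0,1],[-10,-20,-103,0,1],[-20,-41,-118,0,1],[-31,-63,-125,0,1],[-43,-88,-126,0,1]]]}}

```text
clock: 13.92
tcp_pos: [0.6282, 0.1969, 0.2414]
tcp_rot: [0.23, 0.973, 0.001, 0.001]
wrist_force: [0.3, 0.5, -2.8]
opening: 0.335
grip_force: 49.7
```

Emit:
{"name": "drive_tool", "arguments": {"deltas": [[[-13,-26,0,0,1],[-26,-53,0,0,1],[-39,-79,0,0,1],[-52,-106,0,0,1],[-65,-132,0,0,1],[-78,-159,0,0,1],[-91,-185,0,0,1],[-104,-212,0,0,1]]]}}

```text
clock: 14.58
tcp_pos: [0.6257, -0.0402, 0.2394]
tcp_rot: [0.23, 0.973, 0.0, 0.0]
wrist_force: [0.6, 0.7, -1.9]
opening: 0.333
grip_force: 49.7
```

Emit:
{"name": "drive_tool", "arguments": {"deltas": [[[-13,-27,0,0,1],[-27,-54,0,0,1],[-40,-82,0,0,1],[-54,-110,0,0,1],[-68,-139,0,0,1],[-82,-168,0,0,1],[-97,-197,0,0,1],[-109,-222,0,0,1]]]}}

```text
clock: 15.25
tcp_pos: [0.6234, -0.2883, 0.2393]
tcp_rot: [0.231, 0.973, -0.0, 0.0]
wrist_force: [0.2, 0.9, -1.7]
opening: 0.337
grip_force: 49.7
```

Emit:
{"name": "drive_tool", "arguments": {"deltas": [[[-4,-8,10,0,1],[-6,-11,30,0,1],[-6,-11.5,55,0,1],[-6,-11.5,80,0,1],[-6,-11.5,105,0,1],[-6,-11.5,125,0,1],[-6,-11.5,136,0,1],[-6,-11.5,140,0,1]]]}}

```text
clock: 15.92
tcp_pos: [0.6235, -0.2984, 0.0968]
tcp_rot: [0.23, 0.973, 0.0, -0.001]
wrist_force: [0.2, 0.3, -2.8]
opening: 0.333
grip_force: 49.7
```

```bash
python3 -c "
from h import *
s=snap('side','side4.png')
cv2.imwrite('pics/s4.png',cv2.resize(cv2.imread('pics/side4.png')[180:400,180:460],None,fx=2,fy=2))
print(togo((.624,-.299,.084)))"
```

```text
[-0.4 -0.2 13.4]
```

View pics/s4.png

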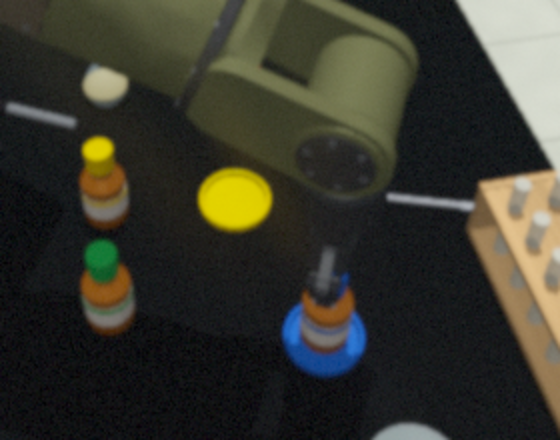

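The blue bottle is centred just above the blue saucer (crop 325,330). I lower it slowly.

Emit:
{"name": "drive_tool", "arguments": {"deltas": [[[0,0,3,0,1],[0,0,6,0,1],[0,0,8.5,0,1],[0,0,10.5,0,1],[0,0,11.5,0,1],[0,0,12.2,0,1],[0,0,12.5,0,1],[0,0,12.5,0,1]]]}}

```text
clock: 16.63
tcp_pos: [0.6241, -0.2992, 0.0863]
tcp_rot: [0.23, 0.973, -0.0, 0.0]
wrist_force: [-0.4, 1.2, -3.1]
opening: 0.337
grip_force: 49.7
```

Emit:
{"name": "drive_tool", "arguments": {"deltas": [[[0,0,0.4,0,1],[0,0,0.8,0,1],[0,0,1,0,1],[0,0,1.2,0,1],[0,0,1.4,0,1],[0,0,1.6,0,1],[0,0,1.6,0,1],[0,0,1.6,0,1]]]}}

```text
clock: 17.3
tcp_pos: [0.6241, -0.2991, 0.0846]
tcp_rot: [0.23, 0.973, -0.0, -0.0]
wrist_force: [0.9, -0.0, -1.8]
opening: 0.331
grip_force: 49.7
```

Emit:
{"name": "drive_tool", "arguments": {"deltas": [[[0,0,0.4,0,1],[0,0,0.7,0,1],[0,0,1,0,1],[0,0,1.2,0,1],[0,0,1.2,0,1],[0,0,1.2,0,1],[0,0,1.2,0,1],[0,0,1.2,0,1]]]}}

```text
clock: 17.97
tcp_pos: [0.6242, -0.2993, 0.0839]
tcp_rot: [0.23, 0.973, -0.0, 0.0]
wrist_force: [-0.1, -0.3, 5.0]
opening: 0.337
grip_force: 50.4
```

Emit:
{"name": "drive_tool", "arguments": {"deltas": [[[0,0,-0.5,0,1],[0,0,-0.5,0,0.6],[0,0,-0.5,0,0.5],[0,0,-0.5,0,0.4],[0,0,-0.5,0,0.3],[0,0,-0.5,0,0.2],[0,0,-0.5,0,0.1],[0,0,-0.5,0,0]]]}}

```text
clock: 18.63
tcp_pos: [0.6241, -0.2991, 0.0838]
tcp_rot: [0.23, 0.973, -0.0, -0.0]
wrist_force: [-0.8, -1.2, 0.6]
opening: 0.998
grip_force: 0.0
```

Emit:
{"name": "drive_tool", "arguments": {"deltas": [[[0,0,-5,0,0],[0,0,-20,0,0],[0,0,-45,0,0],[0,0,-75,0,0],[0,0,-105,0,0],[0,0,-130,0,0],[0,0,-145,0,0],[0,0,-150,0,0]]]}}

```text
clock: 19.3
tcp_pos: [0.6246, -0.2994, 0.2377]
tcp_rot: [0.23, 0.973, -0.001, 0.002]
wrist_force: [-0.6, -0.6, -0.5]
opening: 0.999
grip_force: 0.0
```

Emit:
{"name": "drive_tool", "arguments": {"deltas": [[[10,-1,0,0,0],[34,-4,0,0,0],[68,-9,0,0,0],[102,-14,0,0,0],[136,-18,0,0,0],[170,-23,0,0,0],[198,-27,0,0,0],[213,-29,0,0,0]]]}}

```text
clock: 19.97
tcp_pos: [0.4181, -0.2285, 0.2333]
tcp_rot: [0.23, 0.973, 0.0, -0.001]
wrist_force: [1.4, 0.1, 0.3]
opening: 1.001
grip_force: 0.0
```

```bash
python3 -c "
from h import *
s=snap('side','side5.png')
cv2.imwrite('pics/s5.png',cv2.resize(cv2.imread('pics/side5.png')[180:400,180:460],None,fx=2,fy=2))
print(togo((.421,-.228,.080)))"
```

```text
[ -3.3   1.9 153.6]
```

View pics/s5.png

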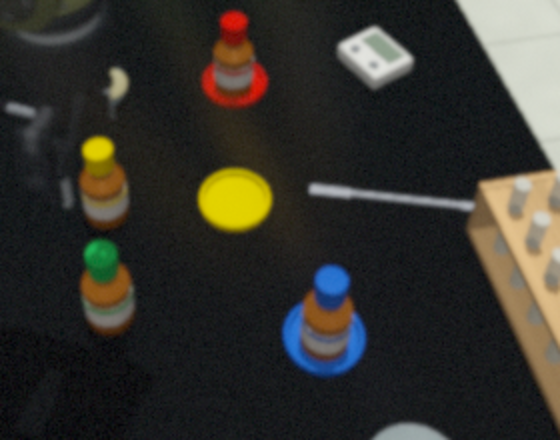

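The blue bottle stands upright in its saucer (crop 325,335). Next is the green bottle.

Emit:
{"name": "drive_tool", "arguments": {"deltas": [[[-1,0,10,0,0],[-1,0,30,0,0],[-1,0,60,0,0],[-1,0,90,0,0],[-1,0,120,0,0],[-1,0,142,0,0.1],[-1,0,151,0,0.2],[-1,0,154,0,0.3]]]}}

```text
clock: 20.68
tcp_pos: [0.4211, -0.2296, 0.0776]
tcp_rot: [0.23, 0.973, 0.001, -0.002]
wrist_force: [0.5, 0.1, 0.7]
opening: 0.705
grip_force: 0.0
```

Emit:
{"name": "drive_tool", "arguments": {"deltas": [[[0,0,0,0,0.4],[0,0,0,0,0.48],[0,0,0,0,0.55],[0,0,0,0,0.6],[0,0,0,0,0.65],[0,0,0,0,0.7],[0,0,0,0,0.8],[0,0,0,0,1]]]}}

```text
clock: 21.35
tcp_pos: [0.4223, -0.2301, 0.0809]
tcp_rot: [0.23, 0.973, -0.0, 0.001]
wrist_force: [0.8, 3.0, 6.5]
opening: 0.334
grip_force: 49.0
```

Emit:
{"name": "drive_tool", "arguments": {"deltas": [[[0,0,0,0,1],[0,0,0,0,1],[0,0,-3,0,1],[0,0,-8,0,1],[0,0,-15,0,1],[0,0,-22,0,1],[0,0,-27,0,1],[0,0,-30,0,1]]]}}

```text
clock: 22.02
tcp_pos: [0.4218, -0.2302, 0.1109]
tcp_rot: [0.23, 0.973, -0.0, 0.001]
wrist_force: [-0.0, -0.0, -1.6]
opening: 0.336
grip_force: 49.5
```

```bash
python3 -c "
from h import *
print(togo((.629,.290,.27)),readout.sense()['q'][5])"
```

```text
[  47.8  557.9 -159.2] -1.681825570753216
```

Emit:
{"name": "drive_tool", "arguments": {"deltas": [[[0,0,-12,0,1],[0,0,-36,0,1],[0,0,-65,0,1],[0,5,-95,0,1],[1,16,-123,0,1],[3,36,-145,0,1],[5,60,-156,0,1],[7,86,-159,0,1]]]}}

```text
clock: 22.68
tcp_pos: [0.4544, -0.1496, 0.2715]
tcp_rot: [0.231, 0.973, -0.0, 0.002]
wrist_force: [0.2, -0.7, -1.8]
opening: 0.337
grip_force: 49.7
```

Emit:
{"name": "drive_tool", "arguments": {"deltas": [[[2,28,0,0,1],[5,56,0,0,1],[7,84,0,0,1],[10,112,0,0,1],[12,140,0,0,1],[14,168,0,0,1],[17,196,0,0,1],[19,224,0,0,1]]]}}

```text
clock: 23.35
tcp_pos: [0.5374, 0.0602, 0.269]
tcp_rot: [0.23, 0.973, -0.0, -0.0]
wrist_force: [0.8, -0.6, -1.9]
opening: 0.332
grip_force: 49.7
```

Emit:
{"name": "drive_tool", "arguments": {"deltas": [[[2,29,0,0,1],[5,58,0,0,1],[7,88,0,0,1],[10,118,0,0,1],[13,148,0,0,1],[16,178,0,0,1],[19,208,0,0,1],[20,232,0,0,1]]]}}

```text
clock: 24.02
tcp_pos: [0.6234, 0.2772, 0.2686]
tcp_rot: [0.23, 0.973, -0.0, -0.0]
wrist_force: [0.6, 0.3, -1.2]
opening: 0.334
grip_force: 49.7
```

Emit:
{"name": "drive_tool", "arguments": {"deltas": [[[1,12,10,0,1],[1.5,15,35,0,1],[1.5,16,65,0,1],[1.5,16,97,0,1],[1.5,16,128,0,1],[1.5,16,152,0,1],[1.5,16,166,0,1],[1.5,16,171,0,1]]]}}

```text
clock: 24.68
tcp_pos: [0.6284, 0.2897, 0.0953]
tcp_rot: [0.23, 0.973, -0.001, -0.002]
wrist_force: [-0.2, -0.3, -1.2]
opening: 0.337
grip_force: 49.8
```

```bash
python3 -c "
from h import *
s=snap('side','side6.png')
cv2.imwrite('pics/s6.png',cv2.resize(cv2.imread('pics/side6.png')[80:300,180:460],None,fx=2,fy=2))
print(togo((.629,.290,.085)))"
```

```text
[-0.2  0.3 11.2]
```

View pics/s6.png

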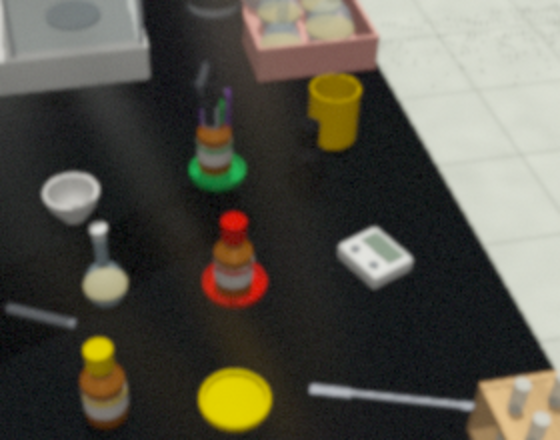

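The green bottle is centred over the green saucer (crop 217,165). I lower it slowly.

Emit:
{"name": "drive_tool", "arguments": {"deltas": [[[0,0,3,0,1],[0,0,5.5,0,1],[0,0,7.5,0,1],[0,0,9,0,1],[0,0,10,0,1],[0,0,10.5,0,1],[0,0,10.8,0,1],[0,0,10.8,0,1]]]}}

```text
clock: 25.4
tcp_pos: [0.6292, 0.2901, 0.0872]
tcp_rot: [0.23, 0.973, 0.0, 0.0]
wrist_force: [0.4, 0.0, -1.6]
opening: 0.334
grip_force: 49.8
```

Emit:
{"name": "drive_tool", "arguments": {"deltas": [[[0,0,0.4,0,1],[0,0,0.8,0,1],[0,0,1,0,1],[0,0,1.2,0,1],[0,0,1.4,0,1],[0,0,1.6,0,1],[0,0,1.6,0,1],[0,0,1.6,0,1]]]}}

```text
clock: 26.07
tcp_pos: [0.6292, 0.2901, 0.0855]
tcp_rot: [0.23, 0.973, -0.0, -0.0]
wrist_force: [-0.4, 0.3, -1.5]
opening: 0.332
grip_force: 49.8
```

Emit:
{"name": "drive_tool", "arguments": {"deltas": [[[0,0,0.4,0,1],[0,0,0.7,0,1],[0,0,1,0,1],[0,0,1.2,0,1],[0,0,1.2,0,1],[0,0,1.2,0,1],[0,0,1.2,0,1],[0,0,1.2,0,1]]]}}

```text
clock: 26.73
tcp_pos: [0.6295, 0.2902, 0.085]
tcp_rot: [0.23, 0.973, 0.0, 0.0]
wrist_force: [-0.6, -0.9, 5.2]
opening: 0.332
grip_force: 50.3
```

Emit:
{"name": "drive_tool", "arguments": {"deltas": [[[0,0,-0.5,0,1],[0,0,-0.5,0,0.6],[0,0,-0.5,0,0.5],[0,0,-0.5,0,0.4],[0,0,-0.5,0,0.3],[0,0,-0.5,0,0.2],[0,0,-0.5,0,0.1],[0,0,-0.5,0,0]]]}}

```text
clock: 27.4
tcp_pos: [0.6292, 0.2901, 0.0848]
tcp_rot: [0.23, 0.973, -0.0, 0.0]
wrist_force: [-0.2, 0.5, 0.0]
opening: 0.995
grip_force: 0.0
```

Emit:
{"name": "drive_tool", "arguments": {"deltas": [[[0,0,-5,0,0],[0,0,-20,0,0],[0,0,-45,0,0],[0,0,-75,0,0],[0,0,-105,0,0],[0,0,-130,0,0],[0,0,-145,0,0],[0,0,-150,0,0]]]}}

```text
clock: 28.07
tcp_pos: [0.6298, 0.2903, 0.2386]
tcp_rot: [0.23, 0.973, 0.001, 0.002]
wrist_force: [0.5, 0.4, 0.8]
opening: 1.003
grip_force: 0.0
```

Emit:
{"name": "drive_tool", "arguments": {"deltas": [[[0,-10,0,0,0],[0,-32,0,0,0],[1,-62,0,0,0],[1,-92,0,0,0],[1,-124,0,0,0],[2,-156,0,0,0],[2,-188,0,0,0],[2,-220,0,0,0]]]}}

```text
clock: 28.73
tcp_pos: [0.5275, 0.0931, 0.234]
tcp_rot: [0.23, 0.973, -0.0, -0.0]
wrist_force: [1.0, -0.6, 0.3]
opening: 1.004
grip_force: 0.0
```

Emit:
{"name": "drive_tool", "arguments": {"deltas": [[[0,-32,0,0,0],[0,-64,0,0,0],[1,-96,0,0,0],[1,-128,0,0,0],[1,-160,0,0,0],[2,-188,0,0,0],[2,-208,0,0,0],[2,-218,0,0,0]]]}}

```text
clock: 29.4
tcp_pos: [0.4281, -0.1012, 0.2344]
tcp_rot: [0.231, 0.973, -0.0, -0.0]
wrist_force: [-0.1, 0.8, -0.4]
opening: 1.0
grip_force: 0.0
```

```bash
python3 -c "
from h import *
s=snap('side','side7.png')
cv2.imwrite('pics/s7.png',cv2.resize(cv2.imread('pics/side7.png')[80:300,180:460],None,fx=2,fy=2))
print(togo((.430,-.100,.080)))"
```

```text
[ -1.    2.3 154.5]
```

View pics/s7.png

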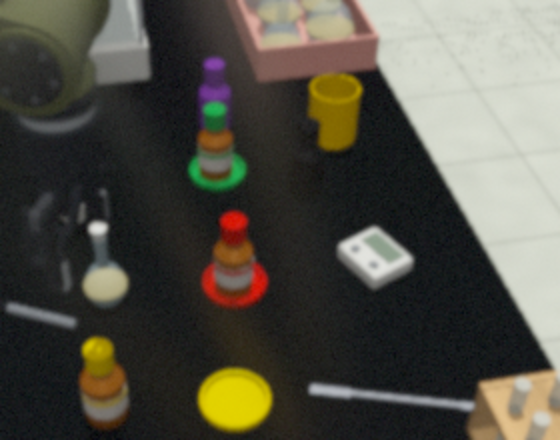

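The green bottle is in its saucer (crop 217,150). Now the yellow one.

Emit:
{"name": "drive_tool", "arguments": {"deltas": [[[-1,1,10,0,0],[-1,1,30,0,0],[-1,1,60,0,0],[-1,1,90,0,0],[-1,1,120,0,0],[-1,1,142,0,0.1],[-1,1,151,0,0.2],[-1,1,154,0,0.3]]]}}

```text
clock: 30.12
tcp_pos: [0.4302, -0.0981, 0.0789]
tcp_rot: [0.23, 0.973, 0.0, -0.002]
wrist_force: [0.5, -0.2, 0.1]
opening: 0.702
grip_force: 0.0
```

Emit:
{"name": "drive_tool", "arguments": {"deltas": [[[0,0,0,0,0.4],[0,0,0,0,0.48],[0,0,0,0,0.55],[0,0,0,0,0.6],[0,0,0,0,0.65],[0,0,0,0,0.7],[0,0,0,0,0.8],[0,0,0,0,1]]]}}

```text
clock: 30.78
tcp_pos: [0.4312, -0.0993, 0.0817]
tcp_rot: [0.23, 0.973, 0.0, 0.001]
wrist_force: [-0.0, 1.7, 7.5]
opening: 0.335
grip_force: 49.0
```

Emit:
{"name": "drive_tool", "arguments": {"deltas": [[[0,0,0,0,1],[0,0,0,0,1],[0,0,-3,0,1],[0,0,-8,0,1],[0,0,-15,0,1],[0,0,-25,0,1],[0,0,-34,0,1],[0,0,-40,0,1]]]}}

```text
clock: 31.45
tcp_pos: [0.431, -0.0994, 0.1224]
tcp_rot: [0.23, 0.973, -0.0, 0.001]
wrist_force: [0.0, -0.7, -1.0]
opening: 0.328
grip_force: 49.4
```

```bash
python3 -c "
from h import *
print(togo((.574,-.115,.12)))"
```

```text
[-134.8   50.1    2.6]
```

Emit:
{"name": "drive_tool", "arguments": {"deltas": [[[-5,2,-8,0,1],[-20,7,-16,0,1],[-43,16,-20,0,1],[-68,25,-20,0,1],[-93,35,-20,0,1],[-115,43,-20,0,1],[-129,48,-20,0,1],[-135,50,-20,0,1]]]}}

```text
clock: 32.12
tcp_pos: [0.5754, -0.1151, 0.1408]
tcp_rot: [0.23, 0.973, 0.0, 0.0]
wrist_force: [-0.6, -0.2, -1.1]
opening: 0.338
grip_force: 49.4
```

Emit:
{"name": "drive_tool", "arguments": {"deltas": [[[0,0,3,0,1],[0,0,10,0,1],[0,0,20,0,1],[0,0,29,0,1],[0,0,36,0,1],[0,0,41,0,1],[0,0,44,0,1],[0,0,45,0,1]]]}}

```text
clock: 32.78
tcp_pos: [0.5735, -0.115, 0.0952]
tcp_rot: [0.23, 0.973, 0.0, -0.0]
wrist_force: [-0.2, -0.1, -1.5]
opening: 0.332
grip_force: 49.4
```

```bash
python3 -c "
from h import *
s=snap('side','side8.png')
cv2.imwrite('pics/s8.png',cv2.resize(cv2.imread('pics/side8.png')[180:400,180:460],None,fx=2,fy=2))
print(togo((.574,-.115,.086)))"
```

```text
[-0.3  0.2  9.5]
```

View pics/s8.png

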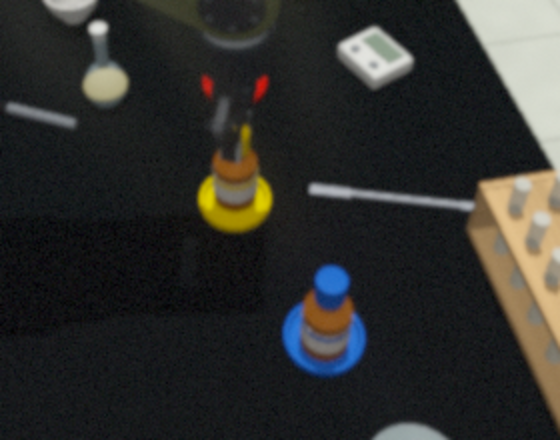

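The yellow bottle is centred over the yellow saucer (crop 235,190).

Emit:
{"name": "drive_tool", "arguments": {"deltas": [[[0,0,2.5,0,1],[0,0,4.5,0,1],[0,0,6,0,1],[0,0,7.5,0,1],[0,0,8.5,0,1],[0,0,9,0,1],[0,0,9,0,1],[0,0,9,0,1]]]}}

```text
clock: 33.5
tcp_pos: [0.5738, -0.1151, 0.0868]
tcp_rot: [0.23, 0.973, -0.0, 0.0]
wrist_force: [0.0, -0.3, -1.8]
opening: 0.336
grip_force: 49.4
```

Emit:
{"name": "drive_tool", "arguments": {"deltas": [[[0,0,0.4,0,1],[0,0,0.8,0,1],[0,0,1,0,1],[0,0,1.2,0,1],[0,0,1.4,0,1],[0,0,1.6,0,1],[0,0,1.6,0,1],[0,0,1.6,0,1]]]}}

```text
clock: 34.17
tcp_pos: [0.574, -0.1151, 0.0858]
tcp_rot: [0.23, 0.973, -0.0, 0.0]
wrist_force: [-1.3, 0.8, 5.7]
opening: 0.332
grip_force: 50.0
```

Emit:
{"name": "drive_tool", "arguments": {"deltas": [[[0,0,-0.5,0,1],[0,0,-0.5,0,0.6],[0,0,-0.5,0,0.5],[0,0,-0.5,0,0.4],[0,0,-0.5,0,0.3],[0,0,-0.5,0,0.2],[0,0,-0.5,0,0.1],[0,0,-0.5,0,0]]]}}

```text
clock: 34.83
tcp_pos: [0.5737, -0.1151, 0.0857]
tcp_rot: [0.23, 0.973, -0.0, -0.0]
wrist_force: [-0.2, -0.7, 0.7]
opening: 0.997
grip_force: 0.0
```

Emit:
{"name": "drive_tool", "arguments": {"deltas": [[[0,0,-5,0,0],[0,0,-20,0,0],[0,0,-45,0,0],[0,0,-75,0,0],[0,0,-105,0,0],[0,0,-130,0,0],[0,0,-145,0,0],[0,0,-150,0,0]]]}}

```text
clock: 35.5
tcp_pos: [0.5744, -0.1152, 0.239]
tcp_rot: [0.23, 0.973, -0.0, 0.002]
wrist_force: [0.2, -0.3, -0.2]
opening: 1.0
grip_force: 0.0
```

Emit:
{"name": "drive_tool", "arguments": {"deltas": [[[15,0,0,0,0],[40,0,0,0,0],[70,0,0,0,0],[100,0,0,0,0],[125,0,0,0,0],[140,0,0,0,0],[145,0,0,0,0],[145,0,0,0,0]]]}}

```text
clock: 36.17
tcp_pos: [0.4437, -0.0498, 0.2357]
tcp_rot: [0.23, 0.973, -0.0, 0.0]
wrist_force: [0.1, -0.8, -0.0]
opening: 1.002
grip_force: 0.0
```

```bash
python3 -c "
from h import *
s=snap('side','side9.png')"
```

```text
(no output)
```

View pics/side9.png

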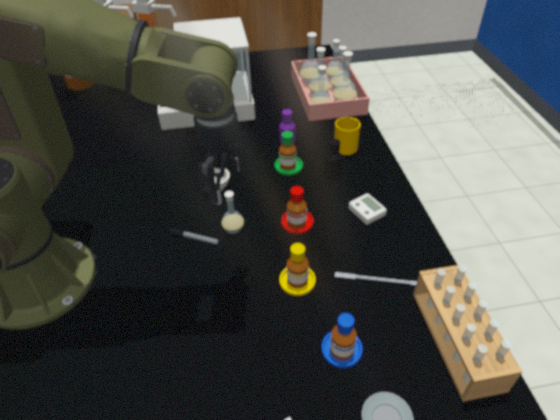

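All four bottles stand in their own saucers: green (288,155), red (297,210), yellow (297,268) and blue (343,340). The flask and mortar are where they were.

```bash
python3 -c "
from h import *
print(workorder.job_done())"
```

```text
the job is handed in; nothing more can be done
None
```

All four bottles stand upright in the saucers of their own cap colours, the flask and mortar look unmoved in the last picture, and I handed the job in at about 36 s of the 112 s; no verdict came back.

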